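Clip the out-of-use tag onto the lock-out eye

TASK

Mark the machine out of use: pick up the snap hook by its red tag, hold it level and push its sprung brass gate against the near leg of the steel eye on the yellow carriage until the leg is inside the hook and the gate has snapped shut behind it. Tug the hook lightly back towards you to prove that the gate holds, then let go of it, leaving it clipped on. The carriage slides away some unknown way before it stops, so go by feel and be gentle with the eye (never more than 18 N), and leave the other things where they lie.

Things in the scene. Friction and masses are not known exactly. Their poses are not given: they have to be found in the camera images.
- tag (a point): Centre of the red upright tag, the handle of the loose snap hook (0.12 kg): 44 mm long (x), 14 thick (y, grip across this), 42 tall; centre 21 mm above its underside. x points forward to the hook's mouth, y left, z up. The hook is a level loop of 8 mm rod in front of the tag, rod axis 17 mm below this point: back bar at x = +34 mm, arms at y = +26 and -30 mm, front at x = +82 mm.
- mouth (a point): Middle of the hook's entrance, on the gate's axis line, straight ahead of the tag (82 mm ahead of and 17 mm below its centre; same axes). The brass gate, 6 mm thick, closes the front from its hinge at y = -28 to y = +10 mm, where it meets the nose. The rod of the eye must enter between y = -8 and +6 mm.
- gate (a joint): Angle of the brass gate (rad): 0 shut, free end swings only inward, to 1.3. Sprung shut: pushing an 8 mm rod in at the mouth takes 3 N at first, 5 to 8 N later; with the rod's axis about 35 mm inside the gate's line the gate slips past and snaps shut behind it. The rod meets the back bar at 40 mm.
- eye: Steel eye: upright arch of 8 mm rod on a yellow carriage. Origin: on the axis of the near leg (to go in the hook), at the carriage's underside, 5 mm above the bench; x level, the way the hook is to be pushed; z up. Near leg straight from z = +9 to +38 mm; far leg at x = +52 mm; top of arch z = +53 mm.
- carriage (a point): Middle of the yellow carriage's top, 12 mm above the bench, 26 mm beyond the near leg (axes as the eye's). Carriage 72 mm long (x), 31 wide. It slides along x with 1 N of friction in a dark fixed rail (128 x 42 mm, 11 high) between hard stops 36 mm apart; how much play is left either way is not known.
- blue_tape: Bystander: blue roll of tape, 72 mm across, 19 mm high, origin under its centre.
- marker: Bystander: white marker pen with black cap, 133 mm long (its y), 13 mm thick, origin under its centre.
Things that resemble listed ones, but are neither listed nor needed, are in the scene too. What is shaped like the part that bears tag but pink is not meant. Leave any green look-alike of the part that bears eye alone.

How it is judged:
By the outcome, as a careful person would: the job done as asked, in the order asked, and still so for the second after the job is handed in, with the robot touching nothing.
It also fails if it takes over 54 s, if anything falls off the work surface, if the arm or the gripper's body presses on something with over 40 N, if the wrist force passes 120 N, or if a joint passes its speed limit or range.

ROBOT

A 6-joint arm with a two-finger parallel gripper is mounted at the origin on a cart in front of the work surface, level with it; the furniture and walls round the work are solid. World frame = base frame: x ahead of the robot, y to its left, z up, the work surface at z = 0. Lengths are in m, angles in rad, forces in N, time in s.
With the tool pointing down it reaches from about 0.3 to 0.875 m from the base axis. Payload 6.4 kg.
Tool frame: the origin (TCP) lies between the finger pads; the fingertips stand ctrl.tip_reach ahead of it and the grasp point (between the pads) lies 11 mm behind it (ctrl.tip_reach is the distance from the TCP to the fingertips, in m); z points along the fingers, x is the direction in which the jaws open and shut, and the axes are right-handed (so a half turn about z gives the same grasp; the last joint's range is limited). The gripper opens to 85 mm and grips with 20 to 120 N. Pads are 22 mm wide; open, the fingers measure 114 mm over their backs; the gripper's body (76 mm by 85 mm) begins 54 mm behind the grasp point. The pads swing forward as they close: fully open they stand 13 mm farther back than shut.
Start: joints at [0.937, 0.181, 1.607, -0, 1.354, -0.206], TCP at [0.239, 0.523, 0.239] pointing down, gripper open.
Joint ranges: [-2.99, 2.99], [-0.89, 2.07], [0.3, 2.58], [-1.14, 4.28], [0, 2.63], [-3.12, 3.12]. Speed limits (rad/s): [2.57, 2.57, 3.01, 3.14, 3.14, 3.14].

INTERFACE

Orientations are given as a unit quaternion [w, x, y, z].
In Python, from bench import telemetry, viewer, ticket, nets, ctrl gives the robot as it stands.
- The arm moves only by the tool step_arm, never from a script. Its argument "plan" is a list of rows, each a list of 2 entries, a list of its own where there are three numbers: the shift along the tool's x, y, z in m, then the turn, a rotation vector about the tool's x, y, z in degrees. A call has 1 to 5 rows; each row is the pose to reach, as a shift and turn from the pose commanded when the call began, along the tool's axes at that moment; what a row does not reach only later rows make up. A row lasts 1/10 s, in which the tool goes at most 50 mm and 8.59 degrees, less where a joint would pass 70% of its speed; a pose out of reach is approached as far as the arm can. A call with a gripper value outside its range is refused whole. "fingers" is the opening in per cent of the stroke, from 0 (shut) to 100 (fully open), set as the call begins (left out, the last holds). The fingers move at their own pace and stop on an object; the grip force is fixed at half the most. Time passes only in rows, so rows that repeat a pose let the fingers close. It gives the time, the measured TCP pose, the force and the opening at its end, in the units of the state.
- telemetry.get_obs(): the state, without advancing time (a new reading comes with each control period).
- viewer.camera(name): name is "scene" or "top"; returns the picture (384x512x3 uint8, red, green, blue); there is no depth.
- viewer.get_calibration(name): a dict with "K" (3x3 intrinsics, pixels), "origin" and "orientation" of the camera in the world. Camera axes: x right, y up, looking along -z (the intrinsics and any distortion apply to the point x, -y, -z); pixel columns grow to the right and rows downward; lengths in m; the calibration is good to about 2 mm. A picture is of the moment at which its call begins. get_calibration takes no time and is no camera call.
- ticket.hand_in(): hands the job in, once; it reports no verdict.
Trained networks look in the newest picture that a camera, given by its name, has taken for a name from the list of things; names that differ only in an ending like _2 or _b are one class to them, and where a whole thing is asked for, a point or a joint stands for the part that bears it (a point fixed in the world has none). Each returns a list of dicts, best first, with "score" (0 to 1); they miss things now and then, are a little off and sometimes report something else, mostly with a low value. They report only what shows in the picture. A call takes as long as a camera call. They do not tell look-alikes from the thing itself.
- nets.boxes_of(thing, camera): "extent" ([left, top, right, bottom] in pixels, round what is visible of it).
The state is a dict: "time_s": time; "q": joint angles; "dq": joint speeds; "joint_efforts": joint torques, N m; "eef_pos": TCP position; "eef_rot": TCP orientation; "wrist_force": force on the tool from outside, world axes, zero at the start; "torque": the same for the moment, N m; "opening": opening from 0.0 (shut) to 1.0 (fully open).
Only numpy, scipy, OpenCV 4.12 (cv2) and the standard library are available. Lean on these libraries where they do the work, as an engineer would, in place of code of your own. Each camera call takes 0.05 s, during which the arm holds its last target.

## Working session

There is one attempt and no reset: what is moved stays moved. The work goes in short steps, Python scripts to look and compute and a tool call to move; the robot and the scene stay as the last step left them, time stands still between calls to the robot, and variables do not carry over. Pictures are saved under pics/ and viewed, and the job is handed in when it is done.

Besides the shell and the picture viewer there is one more tool, called after "Emit:" as name(argument=value, ...) on one line, values as JSON. step_arm: Moves the arm, as the interface text tells. Its arguments: {"type":"object","properties":{"plan":{"type":"array"},"fingers":{"type":"number"}},"required":["plan"]}

```bash
mkdir -p pics; ls
cat > h.py <<'E'
import numpy as np, cv2
from bench import telemetry, viewer, ticket, nets, ctrl
from scipy.spatial.transform import Rotation as R
def cal(n):
    c=viewer.get_calibration(n); q=np.array(c["orientation"],float)
    M=R.from_quat([q[1],q[2],q[3],q[0]]).as_matrix() if q.size==4 else q
    return np.array(c["K"]),np.array(c["origin"]),M,c
def ray(n,u,v):
    K,o,M,c=cal(n); p=np.linalg.solve(K,[u,v,1]); return o,M@np.array([p[0],-p[1],-p[2]])
def at_z(n,u,v,z):
    o,d=ray(n,u,v); return o+d*(z-o[2])/d[2]
def proj(n,P):
    K,o,M,c=cal(n); p=M.T@(np.array(P)-o); p=K@np.array([p[0],-p[1],-p[2]]); return p[:2]/p[2]
def snap(n,f):
    im=viewer.camera(n); cv2.imwrite(f,im[:,:,::-1]); return im
def tool():
    o=telemetry.get_obs(); q=o["eef_rot"]; return np.array(o["eef_pos"]),R.from_quat([q[1],q[2],q[3],q[0]]).as_matrix(),o
E
python3 - <<'E'
from h import *
for n in("scene","top"):
    snap(n,f"pics/{n}0.png"); print(n,cal(n)[3])
    for t in("tag","eye","gate","carriage","blue_tape","marker"):
        print(t,[(np.round(d["extent"]).tolist(),round(d["score"],2)) for d in nets.boxes_of(t,n)])
p,M,o=tool(); print(p,M,o["wrist_force"],o["opening"],o["time_s"],ctrl.tip_reach)
E
```

```text
pics
scene {'K': array([[472.10527229,   0.        , 260.68950592],
       [  0.        , 472.10527229, 184.42610233],
       [  0.        ,   0.        ,   1.        ]]), 'origin': array([ 0.21859599, -0.6823205 ,  0.83004851]), 'orientation': array([ 0.89396446,  0.38690461, -0.09537218, -0.2050281 ])}
tag [([231.0, 182.0, 271.0, 211.0], 0.74), ([183.0, 149.0, 202.0, 166.0], 0.55)]
eye [([289.0, 216.0, 320.0, 242.0], 0.74), ([279.0, 124.0, 300.0, 145.0], 0.5)]
gate []
carriage [([281.0, 124.0, 308.0, 146.0], 0.69), ([288.0, 215.0, 320.0, 242.0], 0.62)]
blue_tape [([225.0, 143.0, 254.0, 160.0], 0.97), ([287.0, 215.0, 320.0, 239.0], 0.2)]
marker [([206.0, 251.0, 240.0, 298.0], 0.56)]
top {'K': array([[448.4529294 ,   0.        , 250.31689256],
       [  0.        , 448.4529294 , 189.38490121],
       [  0.        ,   0.        ,   1.        ]]), 'origin': array([0.39737469, 0.08615224, 0.96985295]), 'orientation': array([-0.6880302 , -0.07192534,  0.07115173,  0.7185949 ])}
tag [([141.0, 226.0, 170.0, 278.0], 0.97), ([227.0, 178.0, 266.0, 229.0], 0.95)]
eye [([168.0, 97.0, 192.0, 134.0], 0.93), ([317.0, 155.0, 334.0, 186.0], 0.56)]
gate [([151.0, 230.0, 165.0, 233.0], 0.56), ([236.0, 176.0, 252.0, 188.0], 0.5)]
carriage [([316.0, 150.0, 334.0, 188.0], 0.89), ([172.0, 101.0, 189.0, 132.0], 0.65)]
blue_tape [([159.0, 163.0, 189.0, 199.0], 0.84), ([232.0, 177.0, 266.0, 227.0], 0.63)]
marker [([314.0, 261.0, 375.0, 276.0], 0.64), ([228.0, 175.0, 266.0, 225.0], 0.45)]
[0.23853593 0.52319918 0.23931232] [[ 4.14873231e-01  9.09879224e-01  8.05334831e-07]
 [ 9.09879224e-01 -4.14873231e-01  1.16733800e-05]
 [ 1.09554778e-05 -4.11021544e-06 -1.00000000e+00]] [ 0.34301513  0.07896813 -0.17586009] 1.0022070177221385 0.7 0.008
```

View pics/scene0.png

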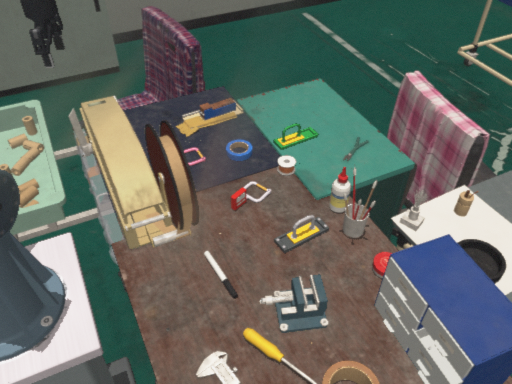

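View pics/top0.png

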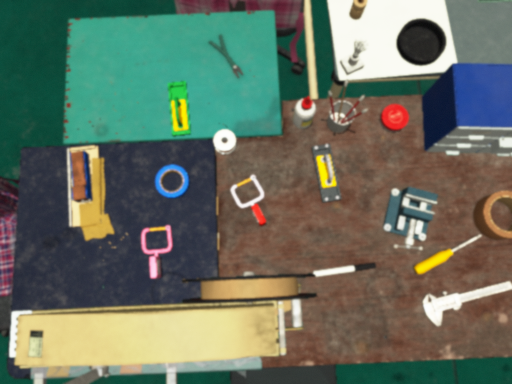

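Run:
```python
import cv2,numpy as np
a=cv2.imread("pics/top0.png")
c1=cv2.resize(a[165:240,215:290],(390,390),interpolation=cv2.INTER_CUBIC)
c2=cv2.resize(a[130:205,290:365],(390,390),interpolation=cv2.INTER_CUBIC)
cv2.imwrite("pics/crop_top0.png",np.hstack([c1,c2]))
b=cv2.imread("pics/scene0.png")
cv2.imwrite("pics/crop_scene0.png",cv2.resize(b[170:260,215:335],(800,600),interpolation=cv2.INTER_CUBIC))
```

```text
(no output)
```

View pics/crop_top0.png

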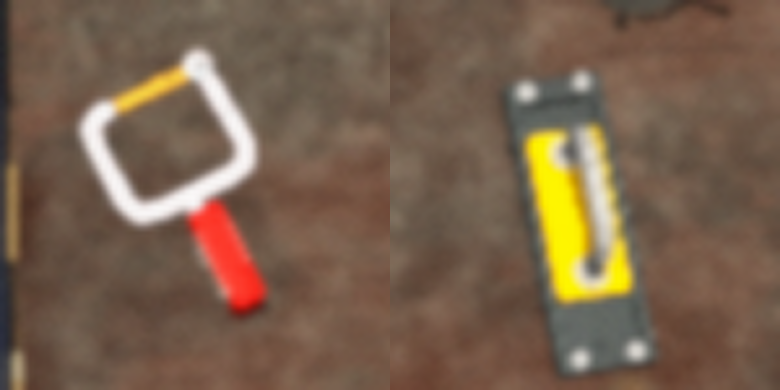

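View pics/crop_scene0.png

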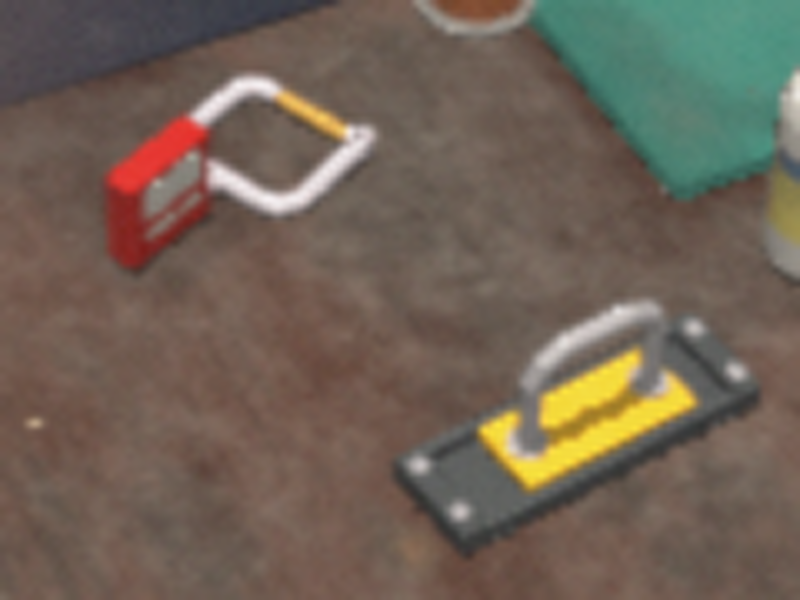

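The loose hook with the red tag is at top (259,214) / scene (238,198). The similar hook at top (153,265) is pink, so not meant. The eye on the dark rail is at top (326,172) / scene (302,232), and the one at top (179,108) is green, to be left alone. The crops confirm the red tag with its brass gate and the steel eye on the yellow carriage.

Next I fit poses to both views.

```bash
cat > fit.py <<'E'
from h import *
from scipy.optimize import minimize
def boxpts(x,y,a,L,W,z0,z1):
    c,s=np.cos(a),np.sin(a)
    return [(x+c*i*L/2-s*j*W/2,y+s*i*L/2+c*j*W/2,z) for i in(-1,1) for j in(-1,1) for z in(z0,z1)]
def sil(n,pts,S=4):
    m=np.zeros((384*S,512*S),np.uint8); q=np.array([proj(n,p) for p in pts])
    cv2.fillConvexPoly(m,cv2.convexHull(np.round((q+.5)*S-.5).astype(np.int32)),1)
    return cv2.resize(m.astype(np.float32),(512,384),interpolation=cv2.INTER_AREA)
def fit(masks,L,W,z0,z1,x0):
    def cost(p):
        c=0
        for n,m in masks.items():
            s=sil(n,boxpts(p[0],p[1],p[2],L,W,z0,z1)); c+=1-np.minimum(s,m).sum()/np.maximum(s,m).sum()
        return c
    best=None
    for da in(-.15,0,.15):
        r=minimize(cost,[x0[0],x0[1],x0[2]+da],method="Nelder-Mead",options=dict(initial_simplex=np.array([x0[0],x0[1],x0[2]+da])+np.array([[0,0,0],[.006,0,0],[0,.006,0],[0,0,.1]]),xatol=1e-4,fatol=1e-4))
        if best is None or r.fun<best.fun: best=r
    return best.x,best.fun
def mask(n,f,box,kind):
    hsv=cv2.cvtColor(cv2.imread(f),cv2.COLOR_BGR2HSV); h,s,v=cv2.split(hsv)
    m=((h<8)|(h>172))&(s>165)&(v>110) if kind=="red" else (h>20)&(h<36)&(s>140)&(v>120)
    o=np.zeros(m.shape,np.uint8); l,t,r,b=box; o[t:b,l:r]=m[t:b,l:r]
    if kind!="red":
        o=cv2.morphologyEx(o,cv2.MORPH_CLOSE,np.ones((3,3)))
        k=cv2.findContours(o,cv2.RETR_EXTERNAL,cv2.CHAIN_APPROX_NONE)[0]
        hh=cv2.convexHull(np.vstack(k)); cv2.fillConvexPoly(o,hh,1)
    else: o=cv2.morphologyEx(o,cv2.MORPH_CLOSE,np.ones((5,5)))
    return o.astype(np.float32)
E
python3 - <<'E'
from fit import *
T,S="pics/top0.png","pics/scene0.png"
mt={"top":mask("top",T,(248,200,270,228),"red"),"scene":mask("scene",S,(226,180,256,212),"red")}
me={"top":mask("top",T,(310,140,342,205),"y"),"scene":mask("scene",S,(272,212,332,252),"y")}
print([m.sum() for m in mt.values()],[m.sum() for m in me.values()])
x0=at_z("top",259,214,.042); x1=at_z("top",326,172,.012)
d=at_z("top",246,180,.004)-x0; a0=np.arctan2(d[1],d[0])
e=at_z("top",321,147,.011)-at_z("top",330,199,.011); a1=np.arctan2(e[1],e[0])
print(x0,a0,x1,a1, "rail len",np.linalg.norm(e))
for k,mm in(("both",mt),("top",{"top":mt["top"]}),("sc",{"scene":mt["scene"]})):
    print(k,fit(mm,.044,.014,0,.042,[x0[0],x0[1],a0]))
for k,mm in(("both",me),("top",{"top":me["top"]}),("sc",{"scene":me["scene"]})):
    print(k,fit(mm,.072,.031,.009,.012,[x1[0],x1[1],a1]))
E
```

```text
[np.float32(147.0), np.float32(135.0)] [np.float32(534.0), np.float32(352.0)]
[0.53480421 0.06717402 0.042     ] 0.2867477505816539 [ 0.62582479 -0.08477053  0.012     ] 0.09068169600812521 rail len 0.11862063477987038Traceback (most recent call last):
  File "<stdin>", line 11, in <module>
  File "fit.py", line 18, in fit
    r=minimize(cost,[x0[0],x0[1],x0[2]+da],method="Nelder-Mead",options=dict(initial_simplex=np.array([x0[0],x0[1],x0[2]+da])+np.array([[0,0,0],[.006,0,0],[0,.006,0],[0,0,.1]]),xatol=1e-4,fatol=1e-4))
    res = _minimize_neldermead(fun, x0, args, callback, bounds=bounds,
                               **options)
    fxr = func(xr)
    fx = function(np.copy(x), *(wrapper_args + args))
  File "fit.py", line 14, in cost
    s=sil(n,boxpts(p[0],p[1],p[2],L,W,z0,z1)); c+=1-np.minimum(s,m).sum()/np.maximum(s,m).sum()
  File "fit.py", line 7, in sil
    m=np.zeros((384*S,512*S),np.uint8); q=np.array([proj(n,p) for p in pts])
                                                    ~~~~^^^^^
  File "h.py", line 13, in proj
    K,o,M,c=cal(n); p=M.T@(np.array(P)-o); p=K@np.array([p[0],-p[1],-p[2]]); return p[:2]/p[2]
            ~~~^^^
  File "h.py", line 5, in cal
    c=viewer.get_calibration(n); q=np.array(c["orientation"],float)
ValueError: time passes only in moves, steps and waits
```

```bash
python3 - <<'E'
s=open("h.py").read()
s=s.replace("def cal(n):","import functools\n@functools.cache\ndef cal(n):"); open("h.py","w").write(s)
f=open("fit.py").read()
f=f.replace('    if kind!="red":\n','    if True:\n'); open("fit.py","w").write(f)
E
cat > m0.py <<'E'
from fit import *
T,S="pics/top0.png","pics/scene0.png"
mt={"top":mask("top",T,(248,200,270,228),"red"),"scene":mask("scene",S,(226,180,256,212),"red")}
me={"top":mask("top",T,(310,140,342,205),"y"),"scene":mask("scene",S,(272,212,332,252),"y")}
x0=at_z("top",259,214,.042); x1=at_z("top",326,172,.012)
d=at_z("top",246,180,.004)-x0; a0=np.arctan2(d[1],d[0])
e=at_z("top",321,147,.011)-at_z("top",330,199,.011); a1=np.arctan2(e[1],e[0])
for k,mm in(("both",mt),("top",{"top":mt["top"]}),("sc",{"scene":mt["scene"]})):
    print(k,fit(mm,.044,.014,0,.042,[x0[0],x0[1],a0]))
for k,mm in(("both",me),("top",{"top":me["top"]})):
    print(k,fit(mm,.072,.031,.009,.012,[x1[0],x1[1],a1]))
def hook(a,x,y):
    c,s=np.cos(a),np.sin(a); return lambda p,q,z:(x+c*p-s*q,y+s*p+c*q,z)
import sys
tx=fit(mt,.044,.014,0,.042,[x0[0],x0[1],a0])[0]; ex=fit(me,.072,.031,.009,.012,[x1[0],x1[1],a1])[0]
np.save("p0.npy",[tx,ex])
H=hook(tx[2],tx[0],tx[1]); E_=hook(ex[2],ex[0],ex[1])
ims=[]
for n,f,b in(("top",T,(215,130,365,240)),("scene",S,(215,165,365,275))):
    k=4;im=cv2.imread(f)[b[1]:b[3],b[0]:b[2]];im=cv2.resize(im,None,fx=k,fy=k,interpolation=cv2.INTER_CUBIC)
    def L(pts,col):
        q=[proj(n,p) for p in pts]; q=np.array([((u-b[0]+.5)*k,(v-b[1]+.5)*k) for u,v in q]).round().astype(np.int32)
        cv2.polylines(im,[q],False,col,1)
    L([H(82,0,.004) if 0 else H(.034,.026,.004),H(.082,.026,.004),H(.082,-.030,.004),H(.034,-.030,.004),H(.034,.026,.004)],(255,255,0))
    L([H(i*.022,j*.007,.042) for i,j in((1,1),(1,-1),(-1,-1),(-1,1),(1,1))],(0,255,0))
    L([E_(-.026,0,.014),E_(-.026,0,.043),E_(-.012,0,.058),E_(.012,0,.058),E_(.026,0,.043),E_(.026,0,.014)],(255,0,255))
    L([E_(i*.036,j*.0155,.012) for i,j in((1,1),(1,-1),(-1,-1),(-1,1),(1,1))],(255,0,0))
    cv2.imwrite(f"pics/ov_{n}.png",im)
E
python3 m0.py
```

```text
both (array([0.53675484, 0.06827773, 0.43168881]), np.float64(0.30468088388442993))
top (array([0.53675746, 0.06817867, 0.41692541]), np.float64(0.1255478858947754))
sc (array([0.53723012, 0.07053455, 0.55916844]), np.float64(0.13773584365844727))
both (array([ 0.6294655 , -0.08499553,  0.12736548]), np.float64(0.17673522233963013))
top (array([ 0.62953713, -0.08442801,  0.12570473]), np.float64(0.1076815128326416))
```

View pics/ov_top.png

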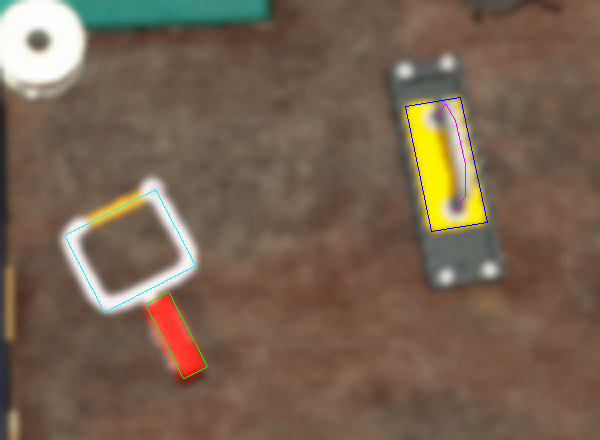

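View pics/ov_scene.png

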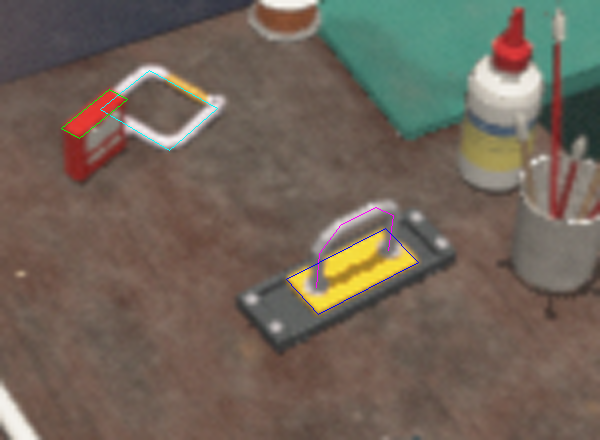

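```bash
python3 - <<'E'
from h import *
for z in(0,.1,.2,.3):print(z,[at_z("top",u,v,z)[:2].round(3) for u,v in((250,276),(185,281),(315,276),(250,298),(280,350),(15,310))])
# scene: top of reel discs
for u,v in((155,122),(160,232),(172,123),(190,200),(195,215)):
    print(u,v,[at_z("scene",u,v,z)[:2].round(3).tolist() for z in(0,.1,.2,.3)])
E
python3 - <<'E'
import cv2
b=cv2.imread("pics/scene0.png")
cv2.imwrite("pics/reel.png",cv2.resize(b[80:260,70:270],(660,594),interpolation=cv2.INTER_CUBIC))
E
```

```text
0 [array([0.409, 0.092]), array([0.405, 0.23 ]), array([ 0.403, -0.046]), array([0.364, 0.094]), array([0.257, 0.036]), array([0.36 , 0.587])]
0.1 [array([0.408, 0.091]), array([0.404, 0.215]), array([ 0.403, -0.033]), array([0.367, 0.093]), array([0.272, 0.042]), array([0.364, 0.536])]
0.2 [array([0.407, 0.09 ]), array([0.403, 0.2  ]), array([ 0.402, -0.019]), array([0.371, 0.092]), array([0.286, 0.047]), array([0.368, 0.484])]
0.3 [array([0.405, 0.09 ]), array([0.402, 0.185]), array([ 0.401, -0.005]), array([0.374, 0.091]), array([0.301, 0.052]), array([0.372, 0.432])]
155 122 [[0.454, 0.492], [0.426, 0.351], [0.397, 0.209], [0.369, 0.068]]
160 232 [[0.337, 0.067], [0.323, -0.024], [0.308, -0.114], [0.294, -0.204]]
172 123 [[0.498, 0.466], [0.465, 0.328], [0.431, 0.189], [0.397, 0.051]]
190 200 [[0.436, 0.136], [0.409, 0.037], [0.383, -0.061], [0.357, -0.16]]
195 215 [[0.429, 0.083], [0.404, -0.01], [0.378, -0.102], [0.353, -0.194]]
```

View pics/reel.png

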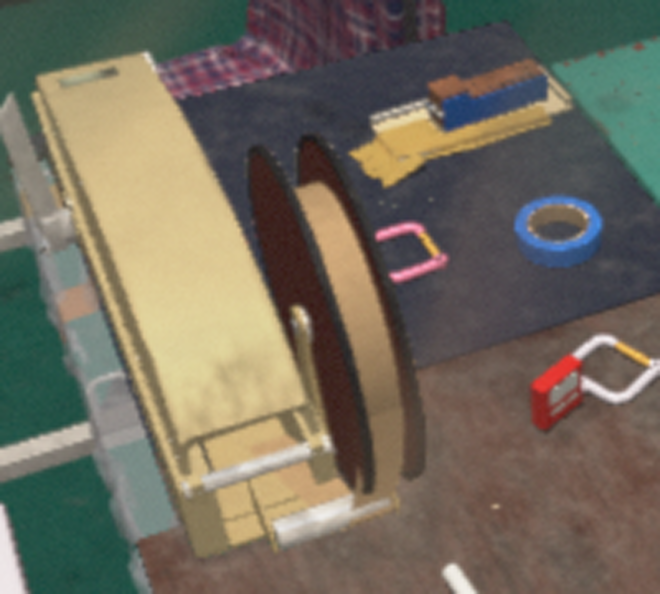

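Emit:
step_arm(plan=[[[-0.005,0.05,-0.005],[0,0,-8]],[[-0.01,0.1,-0.01],[0,0,-16]],[[-0.015,0.15,-0.015],[0,0,-24]],[[-0.02,0.2,-0.02],[0,0,-32]],[[-0.022,0.24,-0.02],[0,0,-40]]])

```text
time_s: 1.2
eef_pos: [0.4494, 0.4027, 0.2603]
eef_rot: [0.0, 0.603, 0.798, 0.001]
wrist_force: [-0.0, 0.7, -0.0]
opening: 1.005
```

```bash
cat > d.py <<'E'
from h import *
import sys
# usage: d.py x y z yaw_deg(of tool x in world)
x,y,z,a=map(float,sys.argv[1:5])
p,M,o=tool(); cur=np.degrees(np.arctan2(M[1,0],M[0,0]))
da=(a-cur+180)%360-180
print("t",o["time_s"],"pos",p.round(4),"yaw",round(cur,2),"tilt",np.degrees(np.arccos(-M[2,2])).round(2),"F",np.round(o["wrist_force"],2),"op",round(o["opening"],3),"q",np.round(o["q"],2))
print("shift tool mm",(1000*M.T@(np.array([x,y,z])-p)).round(1),"turn z",round(-da,2))
E
python3 d.py .537 .0685 .18 115
```

```text
t 1.2 pos [0.4494 0.4027 0.2603] yaw 105.85 tilt 0.09 F [-0.03  0.66 -0.02] op 1.005 q [ 0.53  0.23  1.51  0.    1.4  -1.31]
shift tool mm [-345.5   -7.1   80.1] turn z -9.15
```

Emit:
step_arm(plan=[[[-0.05,-0.001,0],[0,0,-3]],[[-0.1,-0.002,0],[0,0,-6]],[[-0.15,-0.003,0],[0,0,-9]],[[-0.2,-0.004,0.01],[0,0,-9]],[[-0.25,-0.005,0.02],[0,0,-9]]])

```text
time_s: 1.7
eef_pos: [0.5097, 0.1614, 0.2401]
eef_rot: [0.001, 0.541, 0.841, 0.0]
wrist_force: [0.6, -0.1, -0.3]
opening: 1.002
```

```bash
python3 d.py .537 .0685 .12 115
```

```text
t 1.7 pos [0.5097 0.1614 0.2401] yaw 114.5 tilt 0.09 F [ 0.63 -0.05 -0.29] op 1.002 q [ 0.08  0.09  1.71 -0.    1.34 -1.91]
shift tool mm [-95.8 -13.9 120.1] turn z -0.5
```

Emit:
step_arm(plan=[[[-0.048,-0.007,0.01],[0,0,-0.5]],[[-0.096,-0.014,0.02],[0,0,-0.5]],[[-0.096,-0.014,0.06],[0,0,-0.5]],[[-0.096,-0.014,0.1],[0,0,-0.5]],[[-0.096,-0.014,0.12],[0,0,-0.5]]])

```text
time_s: 2.2
eef_pos: [0.5343, 0.0695, 0.1163]
eef_rot: [-0.002, 0.538, 0.843, -0.001]
wrist_force: [-0.2, 1.0, -0.6]
opening: 1.006
```

```bash
python3 d.py .537 .0685 .016 115
python3 - <<'E'
from h import *
b=snap("scene","pics/s1.png")[:,:,::-1]
cv2.imwrite("pics/s1z.png",cv2.resize(b[0:300,60:460],(800,600)))
E
```

```text
t 2.2 pos [0.5343 0.0695 0.1163] yaw 114.9 tilt 0.26 F [-0.16  1.01 -0.57] op 1.006 q [-0.09  0.25  1.79  0.    1.1  -2.1 ]
shift tool mm [ -2.2   2.4 100.3] turn z -0.1
```

View pics/s1z.png

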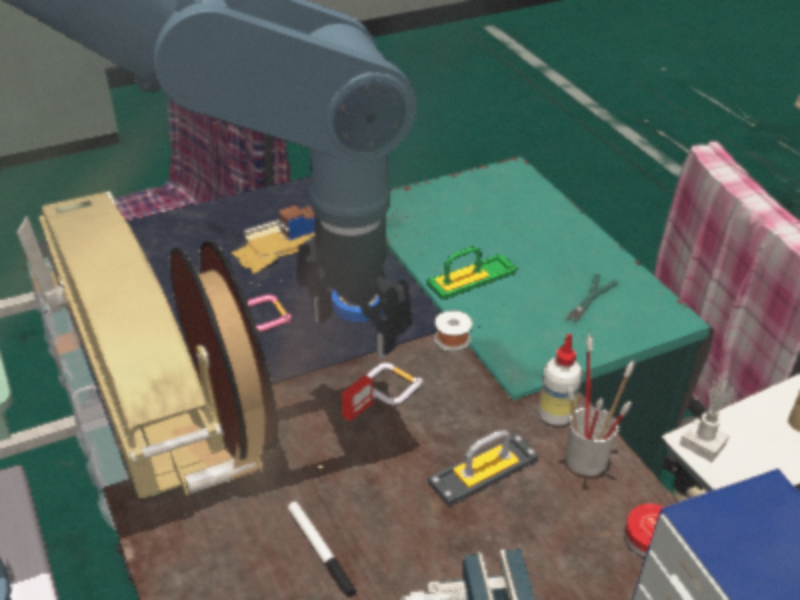

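Emit:
step_arm(plan=[[[0,0,0.03],[0,0,0]],[[0,0,0.06],[0,0,0]],[[0,0,0.08],[0,0,0]],[[0,0,0.08],[0,0,0]],[[0,0,0.08],[0,0,0]]])

```text
time_s: 2.75
eef_pos: [0.5369, 0.0702, 0.0406]
eef_rot: [0.0, 0.537, 0.843, 0.0]
wrist_force: [0.7, -0.5, 1.2]
opening: 1.002
```

```bash
python3 d.py .537 .0685 .016 115
```

```text
t 2.75 pos [0.5369 0.0702 0.0406] yaw 115.0 tilt 0.03 F [ 0.65 -0.54  1.24] op 1.002 q [-0.09  0.37  1.82 -0.    0.95 -2.1 ]
shift tool mm [-1.6 -0.6 24.6] turn z -0.0
```

Emit:
step_arm(plan=[[[-0.001,0,0.012],[0,0,0]],[[-0.001,0,0.0245],[0,0,0]],[[-0.001,0,0.0245],[0,0,0]]])

```text
time_s: 3.05
eef_pos: [0.5355, 0.0693, 0.0137]
eef_rot: [-0.001, 0.537, 0.843, -0.001]
wrist_force: [-0.5, 0.0, -0.4]
opening: 0.998
```

Emit:
step_arm(plan=[[[0,0,0],[0,0,0]],[[0,0,0],[0,0,0]],[[0,0,0],[0,0,0]],[[0,0,0],[0,0,0]],[[0,0,0],[0,0,0]]], fingers=0)

```text
time_s: 3.55
eef_pos: [0.5369, 0.0692, 0.0155]
eef_rot: [0.0, 0.537, 0.843, 0.0]
wrist_force: [-4.4, -1.5, 8.5]
opening: 0.154
```

Emit:
step_arm(plan=[[[0,0,0],[0,0,0]],[[0,0,0],[0,0,0]],[[0,0,0],[0,0,0]]])

```text
time_s: 3.85
eef_pos: [0.5371, 0.0691, 0.0155]
eef_rot: [0.0, 0.537, 0.843, 0.0]
wrist_force: [-0.1, -0.5, 3.8]
opening: 0.154
```

Emit:
step_arm(plan=[[[0,0,-0.015],[0,0,0]],[[0,0,-0.03],[0,0,0]],[[0,0,-0.05],[0,0,0]],[[0,0,-0.06],[0,0,0]],[[0,0,-0.06],[0,0,0]]])

```text
time_s: 4.35
eef_pos: [0.5384, 0.0691, 0.0777]
eef_rot: [0.002, 0.537, 0.843, 0.001]
wrist_force: [0.1, -0.1, -2.1]
opening: 0.158
```

```bash
python3 d.py .495 -.102 .0755 97.3
python3 - <<'E'
from h import *
print(at_z("top",314,272,.006),at_z("top",375,265,.006))
E
```

```text
t 4.35 pos [0.5384 0.0691 0.0777] yaw 115.0 tilt 0.26 F [ 0.13 -0.13 -2.05] op 0.158 q [-0.09  0.31  1.81  0.    1.02 -2.1 ]
shift tool mm [-136.8 -111.6    2. ] turn z 17.7
[ 0.41150101 -0.04384669  0.006     ] [ 0.42050089 -0.17384376  0.006     ]
```

Emit:
step_arm(plan=[[[-0.03,-0.025,0],[0,0,4]],[[-0.06,-0.05,0],[0,0,8]],[[-0.09,-0.075,0],[0,0,12]],[[-0.12,-0.1,0],[0,0,16]],[[-0.137,-0.112,0],[0,0,17.7]]])

```text
time_s: 4.85
eef_pos: [0.4917, -0.1045, 0.0746]
eef_rot: [-0.0, 0.662, 0.749, -0.0]
wrist_force: [1.1, 0.5, -1.9]
opening: 0.158
```

Emit:
step_arm(plan=[[[0,0,0.01],[0,0,0]],[[0,0,0.01],[0,0,0]],[[0,0,0.01],[0,0,0]]])

```text
time_s: 5.15
eef_pos: [0.4924, -0.101, 0.0643]
eef_rot: [-0.001, 0.66, 0.751, -0.0]
wrist_force: [-0.5, 0.2, -1.4]
opening: 0.156
```

```bash
python3 d.py .495 -.102 .04 97.3
python3 - <<'E'
from h import *
for n,b in(("top",(270,120,390,210)),("scene",(200,170,360,290))):
    i=snap(n,f"pics/{n}2.png")[:,:,::-1][b[1]:b[3],b[0]:b[2]]
    cv2.imwrite(f"pics/{n}2z.png",cv2.resize(i,(800,600),interpolation=cv2.INTER_CUBIC))
E
```

```text
t 5.15 pos [ 0.4924 -0.101   0.0643] yaw 97.36 tilt 0.13 F [-0.54  0.16 -1.44] op 0.156 q [-0.44  0.26  1.91  0.    0.97 -2.14]
shift tool mm [-1.3  2.5 24.3] turn z 0.06
```

View pics/top2z.png

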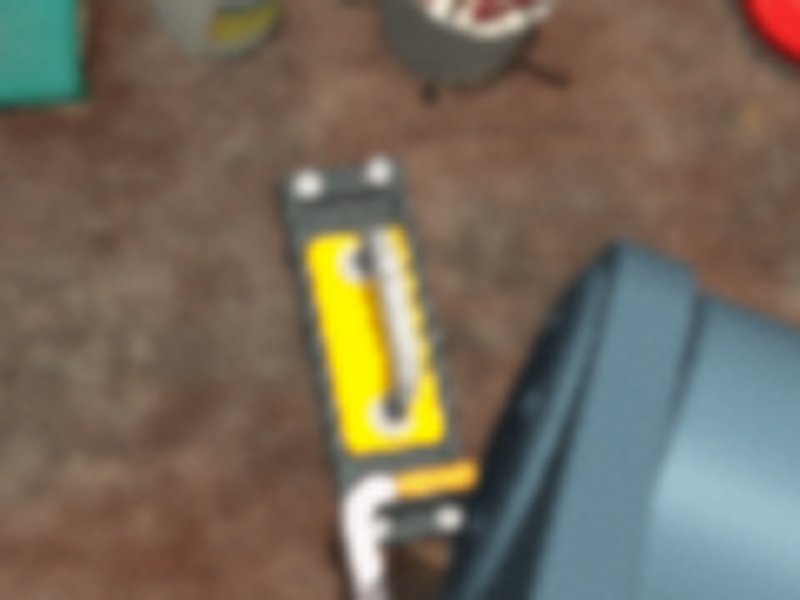

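View pics/scene2z.png

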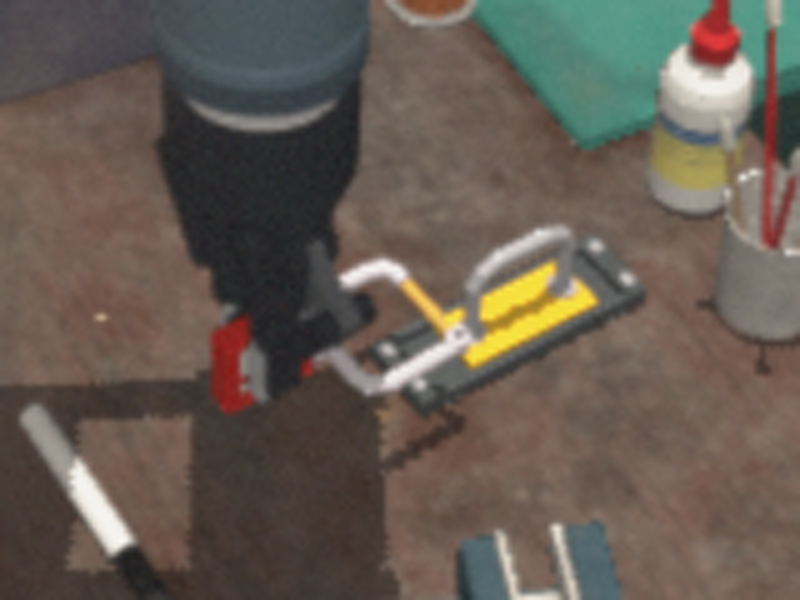

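Run:
```python
from h import *
p,M,o=tool(); a=np.radians(7.3); c,s=np.cos(a),np.sin(a)
leg=np.array([.6037,-.0883])
def fr(P,O): d=np.array(P)[:2]-O; return np.round(1000*np.array([c*d[0]+s*d[1],-s*d[0]+c*d[1]]),1)
z=.053
for nm,u,v in(("gate L",395,480),("gate R",475,470),("front corner",380,481),("armL",362,560)):
    P=at_z("top",270+u*.15-.5,120+v*.15-.5,z); print(nm,P.round(4),"tcp",fr(P,p[:2]),"leg",fr(P,leg))
for nm,u,v in(("nose gate end",408,282),("gate hinge end",447,330),("front right corner",458,335),("back right",372,388),("armL front", 395,270)):
    P=at_z("scene",200+u*.2-.5,170+v*.2-.5,z); print("sc",nm,P.round(4),"tcp",fr(P,p[:2]),"leg",fr(P,leg))
# leg foot/ arch
for nm,u,v in(("near foot",393,408),("far foot",362,262)):
    P=at_z("top",270+u*.15-.5,120+v*.15-.5,.014); print(nm,P.round(4),fr(P,leg))
for nm,u,v in(("near foot",472,335),("far foot",568,288)):
    P=at_z("scene",200+u*.2-.5,170+v*.2-.5,.014); print("sc",nm,P.round(4),fr(P,leg))
```

```text
gate L [ 0.5741 -0.08    0.053 ] tcp [83.1 10.7] leg [-28.3  12. ]
gate R [ 0.5762 -0.1052  0.053 ] tcp [ 81.9 -14.6] leg [-29.4 -13.2]
front corner [ 0.574  -0.0753  0.053 ] tcp [83.6 15.4] leg [-27.8  16.7]
armL [ 0.5492 -0.0677  0.053 ] tcp [60. 26.] leg [-51.4  27.3]
sc nose gate end [ 0.5751 -0.0788  0.053 ] tcp [84.2 11.7] leg [-27.2  13. ]
sc gate hinge end [ 0.5772 -0.1107  0.053 ] tcp [ 82.3 -20.2] leg [-29.1 -18.9]
sc front right corner [ 0.5802 -0.1153  0.053 ] tcp [ 84.6 -25.1] leg [-26.8 -23.7]
sc back right [ 0.5332 -0.1253  0.053 ] tcp [ 36.7 -29.1] leg [-74.6 -27.8]
sc armL front [ 0.5732 -0.0701  0.053 ] tcp [83.4 20.6] leg [-27.9  22. ]
near foot [ 0.6056 -0.0883  0.014 ] [ 1.9 -0.2]
far foot [ 0.6554 -0.0819  0.014 ] [52.1 -0.2]
sc near foot [ 0.6041 -0.0895  0.014 ] [ 0.2 -1.3]
sc far foot [ 0.6581 -0.0838  0.014 ] [54.5 -2.4]
```

Emit:
step_arm(plan=[[[0,0,0.012],[0,0,0]],[[0,0,0.025],[0,0,0]],[[0,0,0.025],[0,0,0]],[[0,0,0.025],[0,0,0]],[[0,0,0.025],[0,0,0]]])

```text
time_s: 5.75
eef_pos: [0.4932, -0.1023, 0.0402]
eef_rot: [0.0, 0.661, 0.751, 0.0]
wrist_force: [-0.2, 0.0, -2.3]
opening: 0.156
```

```bash
python3 d.py .495 -.102 .0395 97.3
python3 - <<'E'
from h import *
for n,b in(("top",(270,120,390,210)),("scene",(200,170,360,290))):
    i=snap(n,f"pics/{n}3.png")[:,:,::-1][b[1]:b[3],b[0]:b[2]]
    cv2.imwrite(f"pics/{n}3z.png",cv2.resize(i,(800,600),interpolation=cv2.INTER_CUBIC))
E
```

```text
t 5.75 pos [ 0.4932 -0.1023  0.0402] yaw 97.29 tilt 0.0 F [-0.18  0.01 -2.33] op 0.156 q [-0.44  0.31  1.92  0.    0.92 -2.14]
shift tool mm [0.  1.8 0.7] turn z -0.01
```

View pics/scene3z.png

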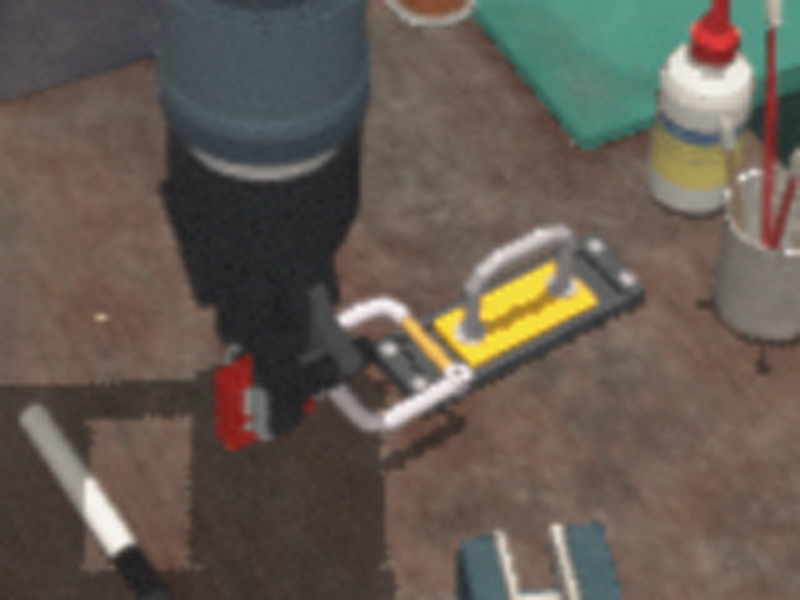

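The hook is level and squarely in front of the near leg: the gate runs from (405,320) to (450,365) and the leg foot is at (470,330). I advance by feel from here.

Emit:
step_arm(plan=[[[0,0.003,0],[0,0,0]],[[0,0.006,0],[0,0,0]],[[0,0.009,0],[0,0,0]],[[0,0.012,0],[0,0,0]],[[0,0.012,0],[0,0,0]]])

```text
time_s: 6.35
eef_pos: [0.5055, -0.1008, 0.0403]
eef_rot: [0.0, 0.661, 0.751, 0.0]
wrist_force: [-0.5, -0.4, -1.1]
opening: 0.158
```

Emit:
step_arm(plan=[[[0,0.002,0],[0,0,0]],[[0,0.004,0],[0,0,0]],[[0,0.006,0],[0,0,0]],[[0,0.008,0],[0,0,0]],[[0,0.008,0],[0,0,0]]])

```text
time_s: 6.85
eef_pos: [0.5132, -0.0998, 0.0402]
eef_rot: [0.0, 0.661, 0.751, 0.0]
wrist_force: [-0.1, 0.4, -0.8]
opening: 0.162
```

Emit:
step_arm(plan=[[[0,0.002,0],[0,0,0]],[[0,0.004,0],[0,0,0]],[[0,0.006,0],[0,0,0]],[[0,0.008,0],[0,0,0]],[[0,0.008,0],[0,0,0]]])

```text
time_s: 7.35
eef_pos: [0.5211, -0.0987, 0.0402]
eef_rot: [0.0, 0.661, 0.751, 0.0]
wrist_force: [-0.3, -0.8, -1.7]
opening: 0.153
```

Emit:
step_arm(plan=[[[0,0.002,0],[0,0,0]],[[0,0.004,0],[0,0,0]],[[0,0.006,0],[0,0,0]],[[0,0.008,0],[0,0,0]],[[0,0.008,0],[0,0,0]]])

```text
time_s: 7.85
eef_pos: [0.5291, -0.0977, 0.0402]
eef_rot: [0.0, 0.661, 0.751, 0.0]
wrist_force: [0.1, 0.1, -1.5]
opening: 0.154
```

```bash
cat > look.py <<'E'
from h import *
import sys
k=sys.argv[1]
p,M,o=tool(); print(o["time_s"],p.round(4),np.round(o["wrist_force"],2))
t=[]
for n,b in(("top",(280,110,380,210)),("scene",(240,180,340,280))):
    i=snap(n,f"pics/{n}{k}.png")[:,:,::-1][b[1]:b[3],b[0]:b[2]]
    t.append(cv2.resize(i,(400,400),interpolation=cv2.INTER_CUBIC))
cv2.imwrite(f"pics/L{k}.png",np.hstack(t))
E
python3 look.py 4
```

```text
7.85 [ 0.5291 -0.0977  0.0402] [ 0.12  0.11 -1.47]
```

View pics/L4.png

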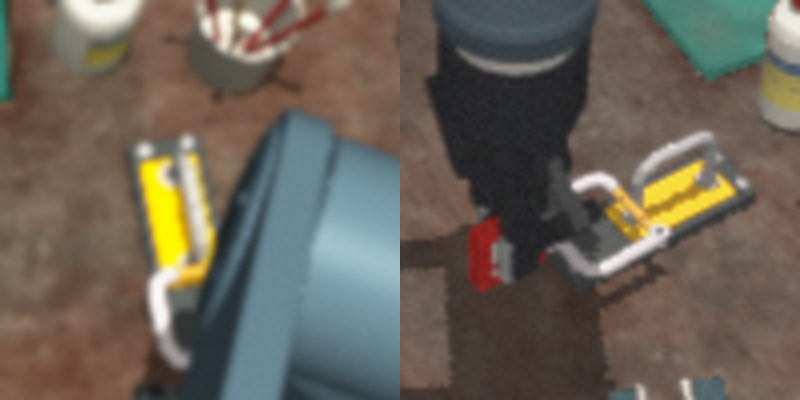

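The carriage is now sliding ahead of the gate with the leg centred on it, and the wrist force is in the noise. I carry on.

Emit:
step_arm(plan=[[[0,0.002,0],[0,0,0]],[[0,0.004,0],[0,0,0]],[[0,0.006,0],[0,0,0]],[[0,0.006,0],[0,0,0]]])

```text
time_s: 8.35
eef_pos: [0.5346, -0.097, 0.0401]
eef_rot: [-0.0, 0.661, 0.751, -0.0]
wrist_force: [-4.3, -1.0, 0.3]
opening: 0.154
```

Emit:
step_arm(plan=[[[0,0.002,0],[0,0,0]],[[0,0.004,0],[0,0,0]],[[0,0.006,0],[0,0,0]],[[0,0.006,0],[0,0,0]]])

```text
time_s: 8.75
eef_pos: [0.5404, -0.0959, 0.0399]
eef_rot: [-0.001, 0.661, 0.751, -0.0]
wrist_force: [-5.1, -0.7, 0.4]
opening: 0.154
```

Emit:
step_arm(plan=[[[0,0.002,0],[0,0,0]],[[0,0.004,0],[0,0,0]],[[0,0.006,0],[0,0,0]],[[0,0.006,0],[0,0,0]]])

```text
time_s: 9.15
eef_pos: [0.5458, -0.0952, 0.0395]
eef_rot: [-0.001, 0.661, 0.751, -0.001]
wrist_force: [-5.2, -2.0, -2.4]
opening: 0.157
```

```bash
python3 look.py 5
```

```text
9.15 [ 0.5458 -0.0952  0.0395] [-5.17 -2.   -2.41]
```

View pics/L5.png

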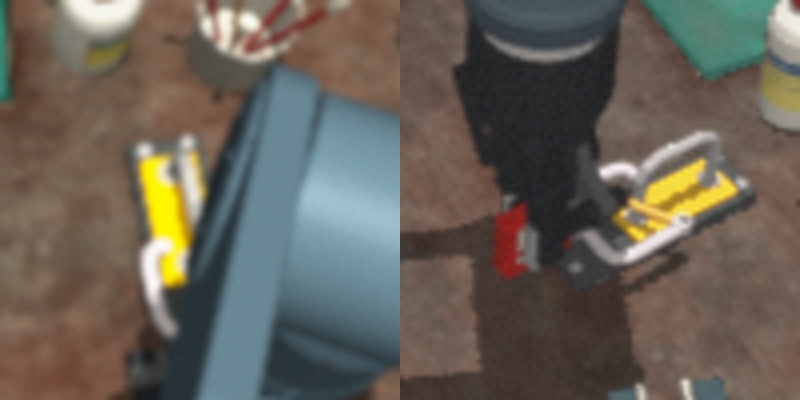

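Emit:
step_arm(plan=[[[0,0.002,0],[0,0,0]],[[0,0.004,0],[0,0,0]],[[0,0.006,0],[0,0,0]],[[0,0.008,0],[0,0,0]],[[0,0.008,0],[0,0,0]]])

```text
time_s: 9.75
eef_pos: [0.5538, -0.0945, 0.0395]
eef_rot: [-0.001, 0.661, 0.751, -0.001]
wrist_force: [-4.3, -2.7, -3.2]
opening: 0.157
```

Emit:
step_arm(plan=[[[0,0.002,0],[0,0,0]],[[0,0.004,0],[0,0,0]],[[0,0.006,0],[0,0,0]],[[0,0.008,0],[0,0,0]],[[0,0.008,0],[0,0,0]]])

```text
time_s: 10.25
eef_pos: [0.5621, -0.0938, 0.0396]
eef_rot: [-0.0, 0.661, 0.751, -0.001]
wrist_force: [-3.4, -3.8, -3.0]
opening: 0.156
```

```bash
python3 look.py 6
```

```text
10.25 [ 0.5621 -0.0938  0.0396] [-3.44 -3.76 -3.05]
```

View pics/L6.png

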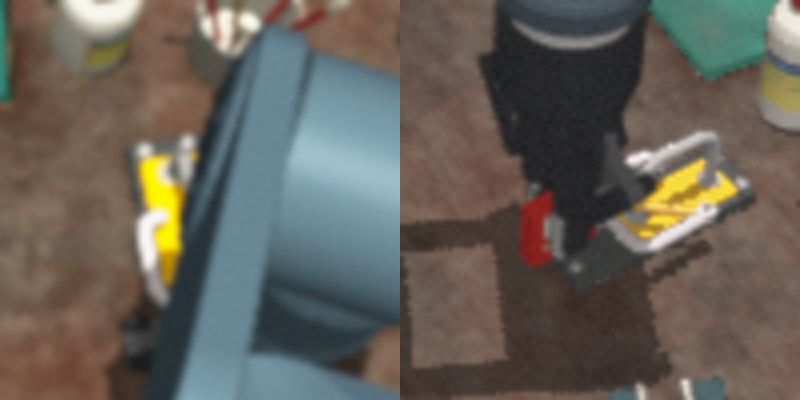

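Emit:
step_arm(plan=[[[0,0.002,0],[0,0,0]],[[0,0.004,0],[0,0,0]],[[0,0.005,0],[0,0,0]],[[0,0.005,0],[0,0,0]]])

```text
time_s: 10.75
eef_pos: [0.569, -0.0939, 0.0407]
eef_rot: [0.002, 0.661, 0.75, 0.0]
wrist_force: [-0.4, -0.9, -0.3]
opening: 0.156
```

Emit:
step_arm(plan=[[[0,0.001,0],[0,0,0]],[[0,0.002,0],[0,0,0]],[[0,0.002,0],[0,0,0]]])

```text
time_s: 11.05
eef_pos: [0.5699, -0.0923, 0.0403]
eef_rot: [0.0, 0.661, 0.751, 0.0]
wrist_force: [-0.1, 0.1, -1.6]
opening: 0.154
```

Emit:
step_arm(plan=[[[0,0.001,0],[0,0,0]],[[0,0.001,0],[0,0,0]]])

```text
time_s: 11.25
eef_pos: [0.5706, -0.0922, 0.0402]
eef_rot: [0.0, 0.661, 0.751, 0.0]
wrist_force: [0.1, 0.4, -1.7]
opening: 0.155
```

Emit:
step_arm(plan=[[[0,0.001,0],[0,0,0]],[[0,0.001,0],[0,0,0]]])

```text
time_s: 11.45
eef_pos: [0.5716, -0.0922, 0.0402]
eef_rot: [0.0, 0.661, 0.751, 0.0]
wrist_force: [-0.2, 0.6, -1.8]
opening: 0.155
```

The force fell from about 5 N to zero near x = 0.568, which fits the gate having snapped. I check with a look.

```bash
python3 look.py 7; python3 -c "
import cv2
i=cv2.imread('pics/scene7.png')[195:255,260:340]; cv2.imwrite('pics/z7.png',cv2.resize(i,(800,600),interpolation=cv2.INTER_CUBIC))"
```

```text
11.45 [ 0.5716 -0.0922  0.0402] [-0.23  0.57 -1.77]
```

View pics/z7.png

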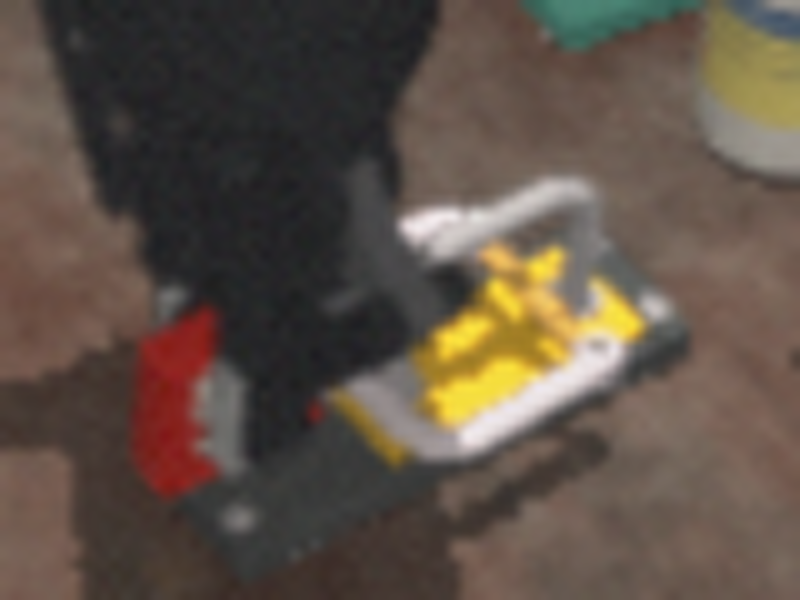

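The gate is shut, running (490,250)–(570,320) behind the leg. Now the tug.

Emit:
step_arm(plan=[[[0,-0.006,0],[0,0,0]],[[0,-0.012,0],[0,0,0]],[[0,-0.018,0],[0,0,0]],[[0,-0.022,0],[0,0,0]],[[0,-0.022,0],[0,0,0]]])

```text
time_s: 12.05
eef_pos: [0.5488, -0.095, 0.0401]
eef_rot: [-0.0, 0.661, 0.751, -0.0]
wrist_force: [-0.6, 0.2, -1.3]
opening: 0.156
```

Emit:
step_arm(plan=[[[0,-0.002,0],[0,0,0]],[[0,-0.004,0],[0,0,0]],[[0,-0.006,0],[0,0,0]],[[0,-0.008,0],[0,0,0]],[[0,-0.008,0],[0,0,0]]])

```text
time_s: 12.55
eef_pos: [0.5416, -0.0961, 0.0402]
eef_rot: [0.0, 0.661, 0.751, 0.0]
wrist_force: [0.2, -0.6, -1.5]
opening: 0.157
```

Emit:
step_arm(plan=[[[0,-0.002,0],[0,0,0]],[[0,-0.004,0],[0,0,0]],[[0,-0.006,0],[0,0,0]],[[0,-0.006,0],[0,0,0]]])

```text
time_s: 12.95
eef_pos: [0.5354, -0.0968, 0.0402]
eef_rot: [-0.0, 0.661, 0.751, -0.0]
wrist_force: [-0.9, -0.0, -0.7]
opening: 0.156
```

Emit:
step_arm(plan=[[[0,-0.002,0],[0,0,0]],[[0,-0.004,0],[0,0,0]],[[0,-0.006,0],[0,0,0]],[[0,-0.006,0],[0,0,0]]])

```text
time_s: 13.35
eef_pos: [0.5294, -0.0976, 0.0402]
eef_rot: [-0.0, 0.661, 0.751, -0.0]
wrist_force: [-0.0, 1.0, -0.7]
opening: 0.152
```

```bash
python3 look.py 8
```

```text
13.35 [ 0.5294 -0.0976  0.0402] [-0.02  0.95 -0.72]
```

View pics/L8.png

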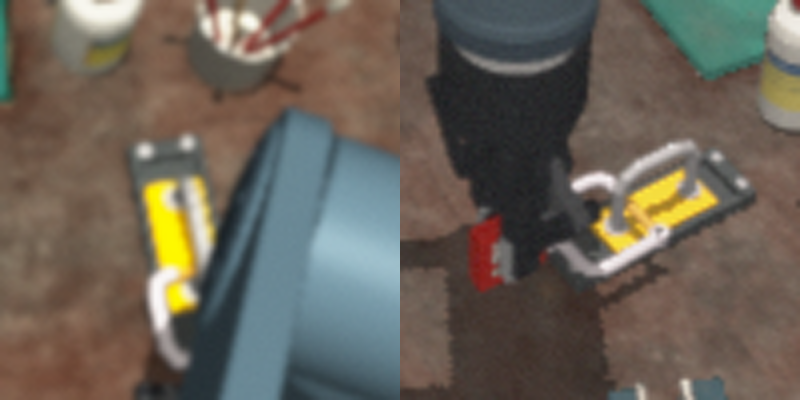

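The carriage is following the hook with the leg captive behind the shut gate. I pull on until the stop gives a definite tug.

Emit:
step_arm(plan=[[[0,-0.002,0],[0,0,0]],[[0,-0.004,0],[0,0,0]],[[0,-0.006,0],[0,0,0]],[[0,-0.008,0],[0,0,0]],[[0,-0.008,0],[0,0,0]]])

```text
time_s: 13.95
eef_pos: [0.5215, -0.0986, 0.0401]
eef_rot: [-0.0, 0.661, 0.751, -0.0]
wrist_force: [0.7, 0.6, -1.1]
opening: 0.155
```

Emit:
step_arm(plan=[[[0,-0.001,0],[0,0,0]],[[0,-0.002,0],[0,0,0]],[[0,-0.003,0],[0,0,0]],[[0,-0.004,0],[0,0,0]]])

```text
time_s: 14.35
eef_pos: [0.5178, -0.0991, 0.0402]
eef_rot: [0.0, 0.661, 0.751, 0.0]
wrist_force: [1.1, -0.6, -1.8]
opening: 0.157
```

Emit:
step_arm(plan=[[[0,-0.001,0],[0,0,0]],[[0,-0.002,0],[0,0,0]],[[0,-0.002,0],[0,0,0]]])

```text
time_s: 14.65
eef_pos: [0.5157, -0.0993, 0.0402]
eef_rot: [-0.0, 0.661, 0.751, -0.0]
wrist_force: [0.4, 1.2, -0.6]
opening: 0.158
```

Emit:
step_arm(plan=[[[0,-0.001,0],[0,0,0]],[[0,-0.002,0],[0,0,0]],[[0,-0.002,0],[0,0,0]]])

```text
time_s: 14.95
eef_pos: [0.5138, -0.0996, 0.0402]
eef_rot: [-0.0, 0.661, 0.751, -0.0]
wrist_force: [-0.1, 0.7, -1.8]
opening: 0.153
```

Emit:
step_arm(plan=[[[0,-0.001,0],[0,0,0]],[[0,-0.002,0],[0,0,0]],[[0,-0.003,0],[0,0,0]],[[0,-0.003,0],[0,0,0]]])

```text
time_s: 15.35
eef_pos: [0.5108, -0.1, 0.0402]
eef_rot: [-0.0, 0.661, 0.751, -0.0]
wrist_force: [0.1, 0.9, -0.7]
opening: 0.157
```

Emit:
step_arm(plan=[[[0,-0.0005,0],[0,0,0]],[[0,-0.001,0],[0,0,0]]])

```text
time_s: 15.55
eef_pos: [0.5099, -0.1001, 0.0402]
eef_rot: [0.0, 0.661, 0.751, 0.0]
wrist_force: [1.6, 1.0, -1.1]
opening: 0.16
```

Emit:
step_arm(plan=[[[0,-0.0005,0],[0,0,0]],[[0,-0.001,0],[0,0,0]]])

```text
time_s: 15.75
eef_pos: [0.5089, -0.1002, 0.0402]
eef_rot: [0.0, 0.661, 0.751, 0.0]
wrist_force: [0.8, 0.6, -1.9]
opening: 0.153
```

Emit:
step_arm(plan=[[[0,-0.0005,0],[0,0,0]],[[0,-0.001,0],[0,0,0]]])

```text
time_s: 15.95
eef_pos: [0.5082, -0.1004, 0.0403]
eef_rot: [0.0, 0.661, 0.751, 0.0]
wrist_force: [3.2, 1.7, -2.3]
opening: 0.158
```

Emit:
step_arm(plan=[[[0,-0.0005,0],[0,0,0]],[[0,-0.0005,0],[0,0,0]]])

```text
time_s: 16.15
eef_pos: [0.508, -0.1004, 0.0403]
eef_rot: [0.0, 0.661, 0.751, 0.0]
wrist_force: [5.2, 1.4, -3.3]
opening: 0.156
```

```bash
python3 look.py 9
```

```text
16.15 [ 0.508  -0.1004  0.0403] [ 5.19  1.39 -3.27]
```

View pics/L9.png

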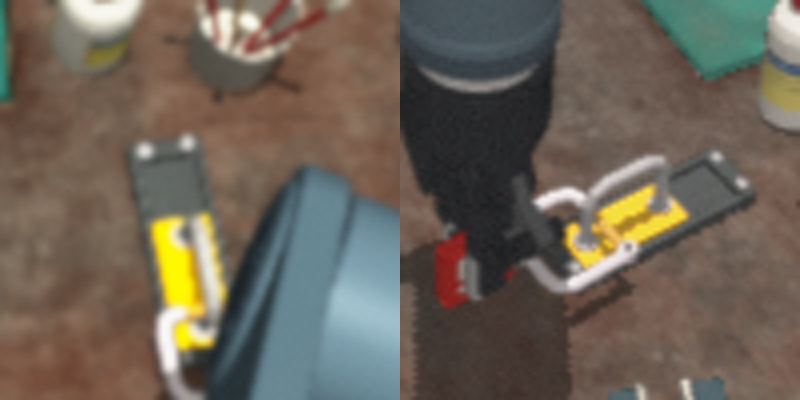

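The tug reads 5.2 N at the back stop, and the leg is still behind the shut gate, so the gate holds. I ease off, lower until just above the carriage, and release.

Emit:
step_arm(plan=[[[0,0.003,0],[0,0,0]],[[0,0.006,0],[0,0,0]],[[0,0.008,0.003],[0,0,0]],[[0,0.008,0.006],[0,0,0]],[[0,0.008,0.006],[0,0,0]]])

```text
time_s: 16.75
eef_pos: [0.5147, -0.0992, 0.0334]
eef_rot: [-0.001, 0.661, 0.751, -0.0]
wrist_force: [-0.0, 0.5, -1.6]
opening: 0.157
```

Emit:
step_arm(plan=[[[0,0,0.002],[0,0,0]],[[0,0,0.004],[0,0,0]],[[0,0,0.005],[0,0,0]],[[0,0,0.005],[0,0,0]]])

```text
time_s: 17.15
eef_pos: [0.5152, -0.0994, 0.029]
eef_rot: [-0.0, 0.661, 0.751, -0.0]
wrist_force: [-1.0, 0.5, -1.2]
opening: 0.155
```

```bash
python3 look.py 10; python3 -c "
import cv2
i=cv2.imread('pics/scene10.png')[195:270,245:345]; cv2.imwrite('pics/z10.png',cv2.resize(i,(800,600),interpolation=cv2.INTER_CUBIC))"
```

```text
17.15 [ 0.5152 -0.0994  0.029 ] [-1.    0.55 -1.21]
```

View pics/z10.png

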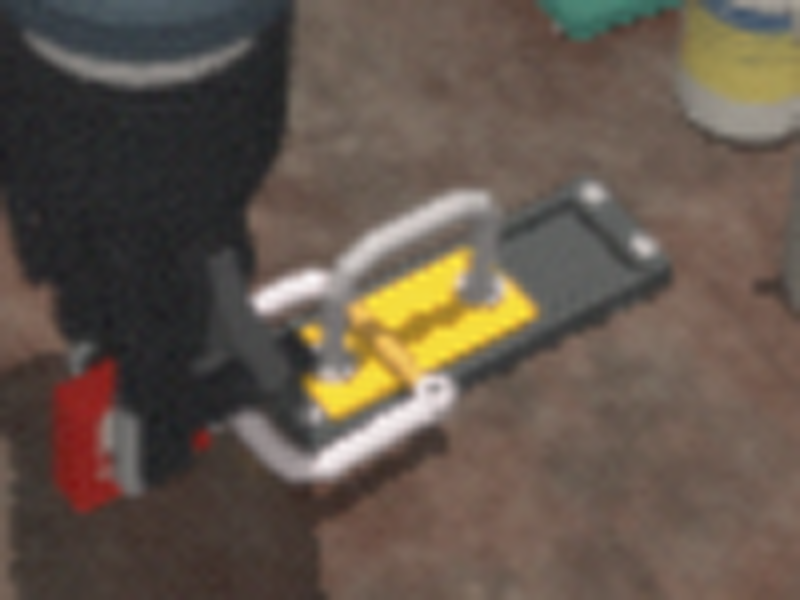

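Emit:
step_arm(plan=[[[0,0,0.003],[-2.5,0,0]],[[0,0,0.006],[-5,0,0]],[[0,0,0.009],[-7,0,0]],[[0,0,0.009],[-7,0,0]]])

```text
time_s: 17.65
eef_pos: [0.5142, -0.0991, 0.0197]
eef_rot: [0.04, 0.66, 0.749, 0.046]
wrist_force: [-0.4, 0.1, -1.6]
opening: 0.153
```

```bash
python3 look.py 11
```

```text
17.65 [ 0.5142 -0.0991  0.0197] [-0.35  0.05 -1.55]
```

View pics/L11.png

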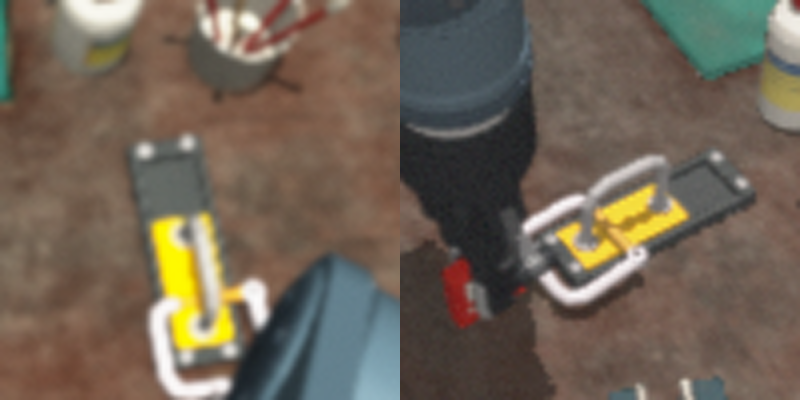

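Emit:
step_arm(plan=[[[0,0,0],[0,0,0]],[[0,0,0],[0,0,0]],[[0,0,0],[0,0,0]],[[0,0,0],[0,0,0]],[[0,0,0],[0,0,0]]], fingers=60)

```text
time_s: 18.25
eef_pos: [0.5155, -0.0994, 0.0202]
eef_rot: [0.04, 0.659, 0.749, 0.046]
wrist_force: [-0.2, -0.3, -0.5]
opening: 0.601
```

Emit:
step_arm(plan=[[[0,0,-0.01],[0,0,0]],[[0,0,-0.025],[0,0,0]],[[0,0,-0.045],[0,0,0]],[[0,0,-0.075],[0,0,0]],[[0,0,-0.11],[0,0,0]]])

```text
time_s: 18.75
eef_pos: [0.5011, -0.1008, 0.1302]
eef_rot: [0.039, 0.66, 0.749, 0.046]
wrist_force: [-0.6, -0.8, -0.1]
opening: 0.599
```

Emit:
step_arm(plan=[[[0,0,-0.03],[3,0,0]],[[0,0,-0.06],[7,0,0]],[[0,0,-0.1],[7,0,0]],[[0,0,-0.1],[7,0,0]]])

```text
time_s: 19.15
eef_pos: [0.4929, -0.1039, 0.2352]
eef_rot: [0.005, 0.661, 0.751, 0.001]
wrist_force: [0.8, 0.4, -0.1]
opening: 0.599
```

```bash
python3 look.py 12; python3 -c "
import cv2
i=cv2.imread('pics/scene12.png')[195:270,245:345]; cv2.imwrite('pics/z12.png',cv2.resize(i,(800,600),interpolation=cv2.INTER_CUBIC))"
```

```text
19.15 [ 0.4929 -0.1039  0.2352] [ 0.77  0.35 -0.13]
```

View pics/z12.png

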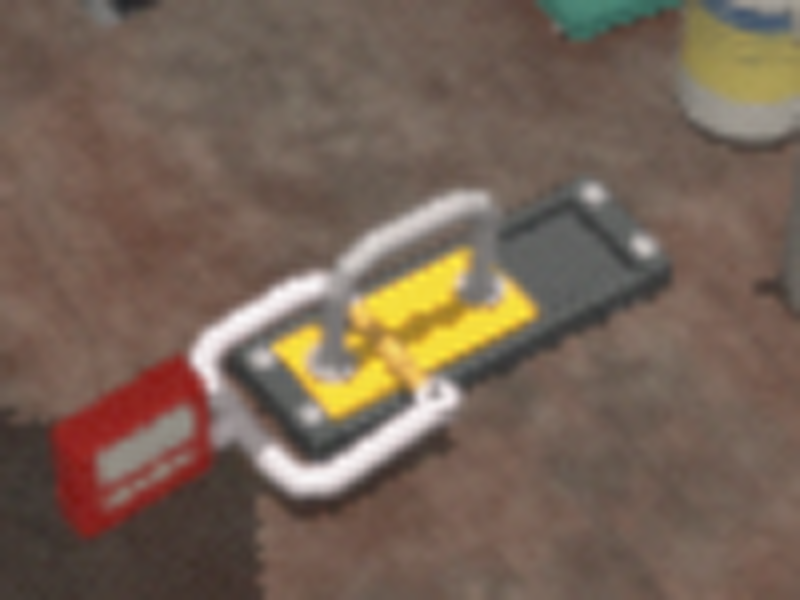

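View pics/scene12.png

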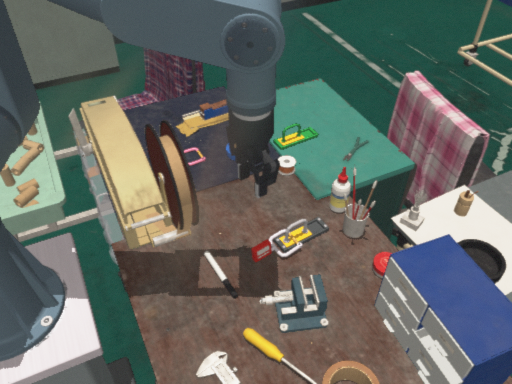

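The hook rests clipped on, with the near leg at (335,345) inside it and the gate shut behind it from (355,310) to (415,380). The gripper is well clear and the other things have not moved.

```bash
python3 -c "
from h import *
print(ticket.hand_in())"
```

```text
the job is handed in; nothing more can be done
None
```

The snap hook is clipped onto the near leg of the steel eye, and I let go of it and handed the job in. Robot time was about 19 s at the last check, against the 54 s limit.

- **Push:** I held the hook level and pushed until the carriage reached its far stop. The gate then opened at about 4–6 N, and the force fell to zero as it snapped shut behind the leg.
- **Tug:** The carriage followed the hook back to its near stop. There I pulled to about 5 N and the gate held. Forces read at the end of each move never passed about 6 N along the eye, well under 18 N.
- **Release:** I eased off and set the hook down tail first. The tag rests near the bench rather than on the rail, so the hook now lies tilted by roughly 7°. I then opened the fingers and backed off.
- **Last check:** The final scene picture shows the leg inside the loop, the brass gate shut, the gripper clear, and the marker and pink and green look-alikes in place. The blue tape is half hidden behind the gripper in that picture, but nothing went near it. No check failed. While the carriage was sliding, the wrist force was within about 1 N of noise, so I confirmed that part from the pictures.

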